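# Index the spring-locked assembly turntable to the bare jig block

## Task

Turn the plywood indexing table so that the bare wooden jig block comes round to the work position at the front (the yellow mark), and leave the table locked there, its red T-handled spring plunger snapped fully home in the hole for that position. The plunger stays parked if it is pulled up and twisted; the black post is there to turn the table by. Keep both blocks seated in their nests and leave the other things on the bench where they are.

Things in the scene. Friction and masses are not known exactly. Their poses are not given: they have to be found in the camera images.
- index_base: Fixed plywood base, 270 x 270 x 18 mm. Origin on the bench under the disc's axis; -x is its front (yellow mark), +x the back. At the back a riser (50 mm wide, 134 to 164 mm from the axis) and an aluminium plate (36 mm wide, 100 to 164 mm from the axis, top 64 mm up) reach over the disc's rim; on the plate sits the plunger's guide block, 30 x 30 mm, top 88 mm up.
- table_axis (a point): Vertical axis of the wooden disc (250 mm across), at the height of its top, 40 mm above the bench. The rim has three bushed holes: the plunger starts in the middle one; the others lie roughly a quarter turn to either side, drilled by eye (up to 6 degrees off) and hidden under the bracket when near the plunger, so the hole must be felt.
- work_position (a point): The work position, fixed on the base: 62 mm from the axis towards the front, 42 mm above the bench (the height of the nests' cork floors). A block at the work position has its origin here.
- turntable (a joint): Disc angle, rad, 0 at the start, + counter-clockwise from above, -1.95 to 1.95. Turns lightly (1 N at the post), stays where left. A released plunger that misses its hole rides on the disc (drag at the post 2 to 4 N) and drops in by itself when the disc is turned to within 2 mm (at the rim) of the hole; it then blocks the disc (about 1 degree of play): the held post stops dead.
- post_grip (a point): Middle of the turning post's black grip, fixed on the disc: upright, round, 20 mm thick, from 60 to 106 mm above the bench (this point 86 mm), 100 mm from the axis. It starts at the front between the nests and runs on a true circle: a tight grip that strays off the circle jams, so push it or hold it loosely; the fingers need not turn with it.
- tee_grip (a point): Middle of the plunger's red T-handle: a bar 62 x 14 x 18 mm (length, thickness, height), 108 mm above the bench when home, 112 mm from the axis towards the back. x points along the bar. Pinch it across its 14 mm thickness, fingertips at most 15 mm below its middle (the guide block's top is 20 mm below it when home).
- plunger (a joint): How far the plunger is pulled straight up, m: 0 home in a hole (pin 10 mm deep in the disc), about 0.010 riding on the disc, about 0.013 parked, 0.017 upper stop. A spring pulls it down, 7 N when home and 10 N at the top.
- tee (a joint): Twist of the T-handle, rad, 0 to 1.4, + counter-clockwise from above; at 0 the bar lies along the base's x axis and its cross pin in the guide block's slot, which stops it twisting until pulled up at least 13 mm. Then twisted 0.7 rad or more, the cross pin rests on the block and the plunger stays parked when let go. Twisted back to 0 and let go, it springs down.
- bare_block: The block to bring to the front: bare wooden jig block, 75 x 45 x 45 mm, loose in a nest. Origin: middle of its underside. The two nests are frames 62 mm from the axis (fences to 50 mm above the bench), left and right at the start; either may hold it. If it starts on the base's +y side the disc must turn counter-clockwise (+), else clockwise.
- plated_block: The finished block in the other nest: the same wooden block with a blue plate and two screws on top, 49 mm high in all. Origin: middle of its underside.
- stapler: Bystander: red and black stapler, 130 x 38 x 46 mm.
- note_pad: Bystander: yellow note pad, 76 x 77 x 14 mm.
- pen_black: Bystander: black pen, 138 mm long.
- screwdriver: Bystander: green-handled screwdriver, 200 mm long.
- marker_blue: Bystander: white marker pen with a blue cap, 140 mm long.

How it is judged:
By the outcome, as a careful person would: the job done as asked, in the order asked, and still so for the second after the job is handed in, with the robot touching nothing.
It also fails if it takes over 67 s, if anything falls off the work surface, if the arm or the gripper's body presses on something with over 40 N, if the wrist force passes 120 N, or if a joint passes its speed limit or range.

## Robot

A 6-joint arm with a two-finger parallel gripper is mounted at the origin on a cart in front of the work surface, level with it; the furniture and walls round the work are solid. World frame = base frame: x ahead of the robot, y to its left, z up, the work surface at z = 0. Lengths are in m, angles in rad, forces in N, time in s.
With the tool pointing down it reaches from about 0.325 to 0.85 m from the base axis. Payload 15.5 kg.
Tool frame: the origin (TCP) lies at the very end of the fingers, on their centre line; the grasp point (between the pads) lies ctrl.pinch_z behind it (ctrl.pinch_z is the distance from the TCP to the grasp point, in m); z points along the fingers, y is the line along which they close (so a half turn about z gives the same grasp; the last joint's range is limited). The gripper opens to 91 mm and grips with 3 to 60 N. Pads are 32 mm wide; open, the fingers measure 118 mm over their backs; the gripper's body (76 mm by 178 mm) begins 60 mm behind the grasp point.
Start: joints at [-1.238, 0.494, 1.345, -0, 1.302, -0.096], TCP at [0.26, -0.568, 0.214] pointing down, gripper open.
Joint ranges: [-2.91, 2.91], [-0.82, 2.16], [0.22, 2.67], [-1.22, 4.37], [0.12, 2.79], [-3.08, 3.08]. Speed limits (rad/s): [1.89, 1.89, 2.57, 3.01, 3.01, 3.01].

## Interface

Orientations are given as a rotation vector (axis times angle).
In Python, from rig import ctrl gives the robot as it stands.
- The arm moves only by the shell command python3 -m pendant 'ROWS' [FORCE]. ROWS is JSON, a list of rows, each an object of numbers: "ax", "ay", "az": the turn, a rotation vector about the tool's x, y, z in rad; "dx", "dy", "dz": the shift along the tool's x, y, z in cm; "gripper": the opening, from -1 (shut) to 1 (fully open). A call has 1 to 20 rows; each row shifts and turns the commanded pose from where the row before left it, along the tool's axes as they then stand; what a row does not reach is not made up. A row lasts 1/8 s, in which the tool goes at most 62.5 mm and 10.7 degrees, less where a joint would pass 70% of its speed; a pose out of reach is approached as far as the arm can. A call is refused whole if a number of a shift passes 6.25 or a number of a turn 0.188, either way. A call with a gripper value outside its range is refused whole. The fingers move at their own pace and stop on an object; FORCE is the grip in N (left out, the last holds). Time passes only in rows, so rows that do not move let the fingers close. It gives the time, the measured TCP pose, the force, the opening and the grip force at its end, in the units of the state.
- ctrl.observe(): the state, without advancing time (a new reading comes with each control period).
- ctrl.capture(name): name is "scene" or "top" or "wrist"; returns (picture, depth): 400x640x3 uint8, red, green, blue; 400x640 float32, m along the optical axis (not along the pixel's ray), 0 where there is no reading.
- ctrl.get_calibration(name): a dict with "mtx" (3x3 intrinsics, pixels), "k1" (the pictures are not rectified: a ray, as slopes to the right and down, at radius r is drawn at 1 + k1 r^2 times it, then the intrinsics apply), "rvec" (rotation vector, rad) and "tvec" (3), from world to camera coordinates, as OpenCV has them; the wrist camera has in their place "mount" (4x4, takes a point from camera to tool coordinates, whose origin is the TCP and whose axes are the flange's). Camera axes: x right, y down, z forward; pixel columns grow to the right and rows downward; lengths in m; the calibration is good to about 2 mm. A picture is of the moment at which its call begins: read the wrist's pose just before it. get_calibration takes no time and is no camera call.
- ctrl.hand_in(): hands the job in; it is judged then, once.
The state is a dict: "clock": time; "q": joint angles; "qvel": joint speeds; "tau": joint torques, N m; "ee_pos": TCP position; "tcp_rot": TCP orientation; "force": force on the tool from outside, world axes, zero at the start; "torque": the same for the moment, N m; "gripper_width": finger opening in m; "finger_force": force on a finger pad.
Only numpy, scipy, OpenCV 4.12 (cv2) and the standard library are available. Lean on these libraries where they do the work, as an engineer would, in place of code of your own. Each camera call takes 0.05 s, during which the arm holds its last target. There are 200 camera calls.

## Working session

There is one attempt and no reset: what is moved stays moved. The work goes in short steps, Python scripts to look and compute and a shell command to move; the robot and the scene stay as the last step left them, time stands still between calls to the robot, and variables do not carry over. Pictures are saved under pics/ and viewed, at most 10 in all, crops included, and the job is handed in when it is done.

```bash
mkdir -p pics; ls; cat > h.py <<'E'
import numpy as np,cv2
from rig import ctrl
def cal(n):
    c=ctrl.get_calibration(n);K=np.array(c['mtx'],float);k1=c['k1']
    if 'mount' in c:
        s=ctrl.observe();T=np.eye(4);T[:3,:3]=cv2.Rodrigues(np.array(s['tcp_rot'],float))[0];T[:3,3]=s['ee_pos']
        M=T@np.array(c['mount']);return K,k1,M[:3,:3],M[:3,3]
    R=cv2.Rodrigues(np.array(c['rvec'],float))[0];return K,k1,R.T,-R.T@np.array(c['tvec']).ravel()
def ray(C,uv):
    K,k1,R,o=C
    p=cv2.undistortPoints(np.array(uv,float).reshape(-1,1,2),K,np.array([k1,0,0,0,0.])).reshape(-1,2)
    return np.c_[p,np.ones(len(p))]@R.T
def onplane(C,uv,z):
    d=ray(C,uv);return C[3]+d*((z-C[3][2])/d[:,2])[:,None]
def withdepth(C,uv,dep):
    d=ray(C,uv);return C[3]+d*np.array([dep[int(round(v)),int(round(u))] for u,v in np.array(uv).reshape(-1,2)])[:,None]
E
python3 - <<'E'
from h import *
for n in ('top','scene'):
    p,d=ctrl.capture(n);cv2.imwrite(f'pics/{n}1.png',p[:,:,::-1]);np.savez(f'{n}1.npz',p=p,d=d)
s=ctrl.observe();print(s);print(ctrl.pinch_z);print(cal('top')[3],cal('scene')[3]); print(ctrl.get_calibration('wrist')['mount'])
E
```

```text
pics
{'clock': 0.1, 'q': array([-1.23753120e+00,  4.94120154e-01,  1.34602509e+00,  1.97675633e-05,
        1.30252661e+00, -9.54970294e-02]), 'qvel': array([ 0.00052626, -0.00143328, -0.00017595,  0.00053038,  0.00098362,
       -0.00039095]), 'tau': array([ 3.50157257e-03, -8.80241418e+01, -3.82541263e+01,  7.11640203e-02,
        4.81913995e-02, -1.46890039e-05]), 'ee_pos': array([ 0.25974412, -0.56811038,  0.21341339]), 'tcp_rot': array([-3.06862859e+00, -6.68114441e-01,  1.71276124e-04]), 'force': array([-0.16080748, -0.28179585, -0.18580953]), 'torque': array([-0.04348997, -0.0151335 ,  0.02019167]), 'finger_force': 0.0, 'gripper_width': 0.09136786418795292}
0.0188
[0.44706477 0.19874473 1.22253249] [-0.38752613  0.82801025  0.69086928]
[[-7.97232831e-04 -9.64915914e-01 -2.62557887e-01  7.36891494e-02]
 [ 9.99999623e-01 -8.59417823e-04  1.22005107e-04 -1.07727253e-03]
 [-3.43371597e-04 -2.62557691e-01  9.64916235e-01 -1.70642087e-01]
 [ 0.00000000e+00  0.00000000e+00  0.00000000e+00  1.00000000e+00]]
```

View pics/top1.png

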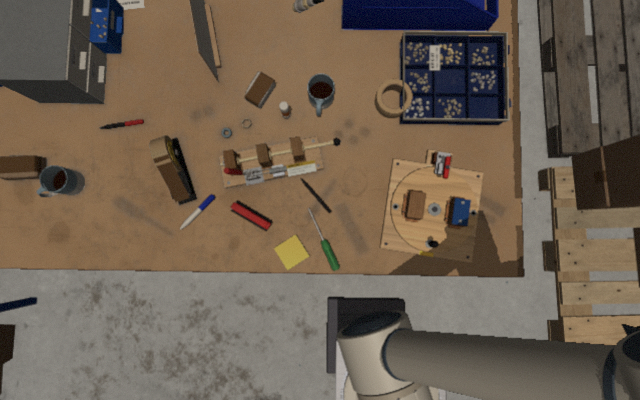

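View pics/scene1.png

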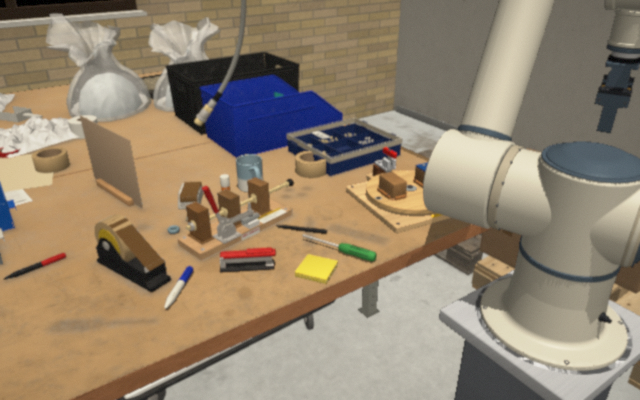

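```bash
python3 - <<'E'
from h import *
z=np.load('top1.npz');p,d=z['p'],z['d'];C=cal('top')
hsv=cv2.cvtColor(p,cv2.COLOR_RGB2HSV)
def blob(m,x0,y0,x1,y1):
    q=np.zeros_like(m);q[y0:y1,x0:x1]=m[y0:y1,x0:x1];n,l,s,c=cv2.connectedComponentsWithStats(q)
    i=1+np.argmax(s[1:,4]);return c[i],s[i],np.argwhere(l==i)[:,::-1]
red=((hsv[:,:,0]<8)|(hsv[:,:,0]>172))&(hsv[:,:,1]>150)&(hsv[:,:,2]>80)
c,s,pts=blob(red.astype(np.uint8),420,140,470,185);print('red',c,s,onplane(C,c,.117),cv2.minAreaRect(pts.astype(np.float32)),withdepth(C,c,d))
blk=(hsv[:,:,2]<60)
c,s,pts=blob(blk.astype(np.uint8),422,232,442,255);print('post',c,s,onplane(C,c,.1),withdepth(C,c,d))
# base corners via contour of wood vs. depth height
P=withdepth(C,[(u,v) for v in range(140,275) for u in range(370,500)],d).reshape(135,130,3)
H=P[...,2]
m=((H>.012)&(H<.026)).astype(np.uint8)
pts=np.argwhere(m)[:,::-1]
n,l,s,cc=cv2.connectedComponentsWithStats(m);i=1+np.argmax(s[1:,4]);q=np.argwhere(l==i)
W=P[q[:,0],q[:,1],:2].astype(np.float32)
r=cv2.minAreaRect(W);print('base',r)
m=(H>.034)&(H<.046);W=P[m][:,:2].astype(np.float32);print('disc',cv2.minEnclosingCircle(W),len(W))
for nm,uv in dict(hub=(434,210),blk=(414,205),pl=(459,211)).items():print(nm,withdepth(C,uv,d))
cv2.imwrite('pics/topz.png',cv2.resize(p[135:275,370:500,::-1],None,fx=4.2,fy=4.2,interpolation=cv2.INTER_CUBIC))
E
```

```text
red [445.5625     172.77083333] [443 168   6  11  48] [[ 0.62748322 -0.13004299  0.117     ]] ((445.6399841308594, 173.01998901367188), (4.666904926300049, 10.040916442871094), 8.130102157592773) [[ 0.626975   -0.12911684  0.12011414]]
post [432.64912281 243.47368421] [428 240  11   8  57] [[ 0.43529802 -0.09823976  0.1       ]] [[ 0.43533862 -0.09721494  0.10387357]]
base ((0.5559688210487366, -0.12037099897861481), (0.2709985077381134, 0.3129836916923523), 81.76398468017578)
disc ((0.5536098480224609, -0.11639963835477829), 0.14242999255657196) 4318
hub [[ 0.53030111 -0.11615354  0.04938454]]
blk [[ 0.5407027  -0.05084275  0.08677754]]
pl [[ 0.52601042 -0.1753809   0.08597907]]
```

View pics/topz.png

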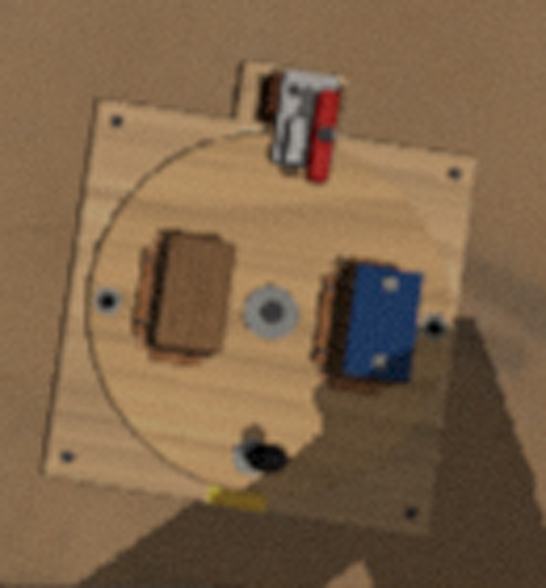

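```bash
python3 - <<'E'
from h import *
C=cal('top')
f=lambda pts:np.array([[370+(x+.5)/4.2-.5,135+(y+.5)/4.2-.5] for x,y in pts])
c=onplane(C,f([(97,100),(475,158),(430,533),(48,472)]),.018)[:,:2];A=c.mean(0);print(c,A)
e=c[0]-c[3]+c[1]-c[2];yaw=np.arctan2(e[1],e[0]);print('yaw',np.degrees(yaw),[np.linalg.norm(c[i]-c[i-1]) for i in range(4)])
hub=onplane(C,f([(270,312)]),.045);print('hub',hub)
for n,q,z in (('L',(107,300),.04),('R',(433,326),.04),('tee',(323,136),.117),('post',(266,458),.106)):
    w=onplane(C,f([q]),z)[0,:2]-A;print(n,w+A,np.hypot(*w),np.degrees(np.arctan2(w[1],w[0])-yaw))
R=lambda a,r:A+r*np.array([np.cos(yaw+a),np.sin(yaw+a)])
print('tee',R(0,.112),'post0',R(np.pi,.1),'post90',R(np.pi*1.5,.1))
s=ctrl.observe();Rm=cv2.Rodrigues(s['tcp_rot'])[0];print(Rm)
E
```

```text
[[ 0.68447299 -0.00316729]
 [ 0.6468174  -0.2690021 ]
 [ 0.38411965 -0.23354004]
 [ 0.42167054  0.03051811]] [ 0.53427015 -0.11879783]
yaw -7.49614714616466 [np.float64(0.26495251062887043), np.float64(0.26848852620934305), np.float64(0.2650804866077108), np.float64(0.26671477617765)]
hub [[ 0.53376569 -0.11707993  0.045     ]]
L [ 0.54066973 -0.00655941] 0.11242072227688349 94.23280107694201
R [ 0.52624673 -0.22982833] 0.11132002437978654 -86.637043811346
tee [ 0.64339073 -0.13279447] 0.11001458180559476 0.1868617513442817
post [ 0.43485439 -0.09746703] 0.1016783907437999 175.38628153099117
tee [ 0.64531295 -0.1334093 ] post0 [ 0.43512478 -0.10575188] post90 [ 0.52122419 -0.21794319]
[[ 9.09483277e-01  4.15740371e-01 -3.35028566e-04]
 [ 4.15740488e-01 -9.09482707e-01  1.02606088e-03]
 [ 1.21872242e-04 -1.07247015e-03 -9.99999417e-01]]
```

```bash
python3 -m pendant '[{"dx":5,"az":0.187},{"dx":5,"az":0.187},{"dx":5,"az":0.187},{}]'
```

```text
invalid input at $[0]: expected keys ax, ay, az, dx, dy, dz, gripper
```

```bash
Z='"ax":0,"ay":0' ; python3 -m pendant '[{"ax":0,"ay":0,"az":0.187,"dx":5,"dy":0,"dz":0,"gripper":1},{"ax":0,"ay":0,"az":0.187,"dx":5,"dy":0,"dz":0,"gripper":1},{"ax":0,"ay":0,"az":0.187,"dx":5,"dy":0,"dz":0,"gripper":1},{"ax":0,"ay":0,"az":0,"dx":0,"dy":0,"dz":0,"gripper":1}]' 40
cat >> h.py <<'E'
def to(x,y,z,yawdeg=None):
    s=ctrl.observe();R=cv2.Rodrigues(s['tcp_rot'])[0];print('t',s['clock'],'pos',s['ee_pos'],'yaw',np.degrees(np.arctan2(R[1,0],R[0,0])),'F',s['force'],'w',s['gripper_width'],'ff',s['finger_force'])
    print('tool cm',100*R.T@(np.array([x,y,z])-s['ee_pos']))
    if yawdeg is not None: print('az',np.radians(np.degrees(np.arctan2(R[1,0],R[0,0]))-yawdeg))
E
python3 -c "
from h import *
to(.6445,-.133,.20,-7.5)"
```

```text
clock: 0.6
ee_pos: [0.406, -0.532, 0.2133]
tcp_rot: [-3.135, 0.203, -0.001]
force: [-1.0, -0.1, -0.9]
gripper_width: 0.0911
finger_force: 0.0
t 0.6 pos [ 0.40598336 -0.53200834  0.21325601] yaw -7.4150144917854846 F [-0.9909689  -0.0798776  -0.91180502] w 0.09106745489245847 ff 0.0
tool cm [ 18.50234455 -42.64467786   1.35289952]
az 0.001483276934823982
```

```bash
python3 -m pendant '[{"ax":0,"ay":0,"az":0,"dx":2.3,"dy":-5.3,"dz":0,"gripper":1},{"ax":0,"ay":0,"az":0,"dx":2.3,"dy":-5.3,"dz":0,"gripper":1},{"ax":0,"ay":0,"az":0,"dx":2.3,"dy":-5.3,"dz":0,"gripper":1},{"ax":0,"ay":0,"az":0,"dx":2.3,"dy":-5.3,"dz":0,"gripper":1},{"ax":0,"ay":0,"az":0,"dx":2.3,"dy":-5.3,"dz":0,"gripper":1},{"ax":0,"ay":0,"az":0,"dx":2.3,"dy":-5.3,"dz":0,"gripper":1},{"ax":0,"ay":0,"az":0,"dx":2.3,"dy":-5.3,"dz":0,"gripper":1},{"ax":0,"ay":0,"az":0,"dx":2.4,"dy":-5.5,"dz":0,"gripper":1},{"ax":0,"ay":0,"az":0,"dx":0,"dy":0,"dz":0,"gripper":1},{"ax":0,"ay":0,"az":0,"dx":0,"dy":0,"dz":0,"gripper":1}]' 40
python3 - <<'E'
from h import *
to(.6445,-.133,.095,-7.5)
C=cal('wrist');p,d=ctrl.capture('wrist');cv2.imwrite('pics/w1.png',p[:,:,::-1]);np.savez('w1.npz',p=p,d=d)
hsv=cv2.cvtColor(p,cv2.COLOR_RGB2HSV)
m=(((hsv[:,:,0]<8)|(hsv[:,:,0]>172))&(hsv[:,:,1]>130)&(hsv[:,:,2]>60)).astype(np.uint8)
n,l,s,c=cv2.connectedComponentsWithStats(m);i=1+np.argmax(s[1:,4]);q=np.argwhere(l==i)[:,::-1]
print(s[i],c[i])
W=withdepth(C,q,d);ok=d[q[:,1],q[:,0]]>0;W=W[ok];print('z pct',np.percentile(W[:,2],[5,50,95]))
T=W[abs(W[:,2]-np.percentile(W[:,2],90))<.004]
r=cv2.minAreaRect(T[:,:2].astype(np.float32));print(r,T.mean(0))
E
```

```text
clock: 1.85
ee_pos: [0.6405, -0.1348, 0.2136]
tcp_rot: [3.135, -0.2, -0.001]
force: [0.1, -1.2, -0.1]
gripper_width: 0.0915
finger_force: 0.0
t 1.85 pos [ 0.64051861 -0.13478708  0.21362413] yaw -7.317255400261714 F [ 0.08385533 -1.16219633 -0.12799353] w 0.09149986116771805 ff 0.0
tool cm [ 0.38140806 -0.23149221 11.86205058]
az 0.0031894949556722616
[315 159  16  66 833] [322.35534214 191.42136855]
z pct [0.11355511 0.11634099 0.11776694]
((0.6454166769981384, -0.13331009447574615), (0.013376136310398579, 0.06110106408596039), 81.86988830566406) [ 0.64645592 -0.13345146  0.11625256]
```

View pics/w1.png

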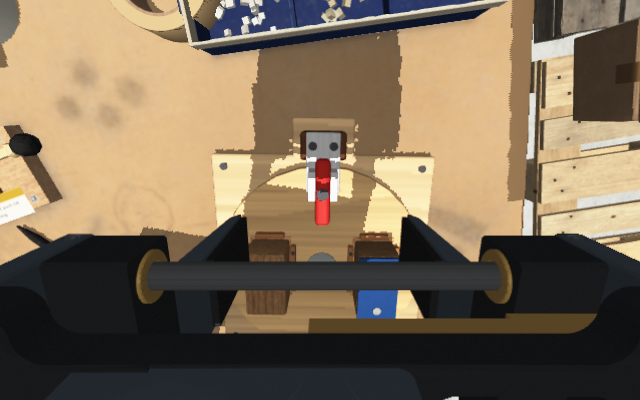

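```bash
python3 -m pendant '[{"ax":0,"ay":0,"az":0.005,"dx":0.5,"dy":-0.2,"dz":3,"gripper":1},{"ax":0,"ay":0,"az":0,"dx":0,"dy":0,"dz":4,"gripper":0.2},{"ax":0,"ay":0,"az":0,"dx":0,"dy":0,"dz":3,"gripper":0},{"ax":0,"ay":0,"az":0,"dx":0,"dy":0,"dz":1.7,"gripper":-0.3},{"ax":0,"ay":0,"az":0,"dx":0,"dy":0,"dz":0,"gripper":-0.5},{"ax":0,"ay":0,"az":0,"dx":0,"dy":0,"dz":0,"gripper":-1},{"ax":0,"ay":0,"az":0,"dx":0,"dy":0,"dz":0,"gripper":-1},{"ax":0,"ay":0,"az":0,"dx":0,"dy":0,"dz":0,"gripper":-1},{"ax":0,"ay":0,"az":0,"dx":0,"dy":0,"dz":0,"gripper":-1}]' 40
```

```text
clock: 3.02
ee_pos: [0.6465, -0.1331, 0.0973]
tcp_rot: [3.134, -0.21, 0.001]
force: [-1.7, -12.0, 6.0]
gripper_width: 0.0142
finger_force: 6.3
```

```bash
python3 -m pendant '[{"ax":0,"ay":0,"az":0,"dx":0,"dy":0.05,"dz":0,"gripper":-1},{"ax":0,"ay":0,"az":0,"dx":0,"dy":0,"dz":0,"gripper":-1},{"ax":0,"ay":0,"az":0,"dx":0,"dy":0,"dz":0,"gripper":-1}]' 40
```

```text
clock: 3.4
ee_pos: [0.6465, -0.1338, 0.0973]
tcp_rot: [3.134, -0.21, 0.001]
force: [-1.5, -4.0, 5.6]
gripper_width: 0.0141
finger_force: 40.0
```

Firm grip. Pull up 15 mm.

```bash
python3 -m pendant '[{"ax":0,"ay":0,"az":0,"dx":0,"dy":0.02,"dz":-0.5,"gripper":-1},{"ax":0,"ay":0,"az":0,"dx":0,"dy":0,"dz":-0.5,"gripper":-1},{"ax":0,"ay":0,"az":0,"dx":0,"dy":0,"dz":-0.5,"gripper":-1},{"ax":0,"ay":0,"az":0,"dx":0,"dy":0,"dz":0,"gripper":-1},{"ax":0,"ay":0,"az":0,"dx":0,"dy":0,"dz":0,"gripper":-1}]' 40
```

```text
clock: 4.03
ee_pos: [0.6462, -0.1338, 0.1112]
tcp_rot: [3.134, -0.21, -0.0]
force: [3.0, -4.8, -10.3]
gripper_width: 0.0135
finger_force: 40.0
```

```bash
python3 -m pendant '[{"ax":0,"ay":0,"az":0,"dx":0,"dy":0,"dz":-0.12,"gripper":-1},{"ax":0,"ay":0,"az":-0.1,"dx":0,"dy":0,"dz":0,"gripper":-1},{"ax":0,"ay":0,"az":-0.15,"dx":0,"dy":0,"dz":0,"gripper":-1},{"ax":0,"ay":0,"az":-0.15,"dx":0,"dy":0,"dz":0,"gripper":-1},{"ax":0,"ay":0,"az":-0.15,"dx":0,"dy":0,"dz":0,"gripper":-1},{"ax":0,"ay":0,"az":-0.15,"dx":0,"dy":0,"dz":0,"gripper":-1},{"ax":0,"ay":0,"az":-0.15,"dx":0,"dy":0,"dz":0,"gripper":-1},{"ax":0,"ay":0,"az":-0.15,"dx":0,"dy":0,"dz":0,"gripper":-1},{"ax":0,"ay":0,"az":-0.1,"dx":0,"dy":0,"dz":0,"gripper":-1},{"ax":0,"ay":0,"az":0,"dx":0,"dy":0,"dz":0,"gripper":-1},{"ax":0,"ay":0,"az":0,"dx":0,"dy":0,"dz":0,"gripper":-1}]' 40; python3 -c "
from h import *
to(.6445,-.133,.2,45);print(ctrl.observe()['torque'])"
```

```text
clock: 5.4
ee_pos: [0.6458, -0.1332, 0.1126]
tcp_rot: [-2.783, -1.456, 0.001]
force: [1.3, 1.3, -10.6]
gripper_width: 0.0138
finger_force: 40.0
t 5.4 pos [ 0.64582134 -0.1332095   0.11256033] yaw 55.22637595859532 F [  1.33745156   1.25246954 -10.59256135] w 0.013818702193251077 ff 39.99708831310272
tool cm [-0.05850213 -0.13208793 -8.74379666]
az 0.17848393102427965
[ 0.3742902  -0.29097399 -0.04747422]
```

```bash
python3 -m pendant '[{"ax":0,"ay":0,"az":0,"dx":0,"dy":0,"dz":0.2,"gripper":-1},{"ax":0,"ay":0,"az":0,"dx":0,"dy":0,"dz":0,"gripper":-0.5},{"ax":0,"ay":0,"az":0,"dx":0,"dy":0,"dz":0,"gripper":0},{"ax":0,"ay":0,"az":0,"dx":0,"dy":0,"dz":0,"gripper":0},{"ax":0,"ay":0,"az":0,"dx":0,"dy":0,"dz":-5,"gripper":0},{"ax":0,"ay":0,"az":0,"dx":0,"dy":0,"dz":-5,"gripper":0},{"ax":0,"ay":0,"az":0.163,"dx":-2.26,"dy":-4.7,"dz":0,"gripper":0.5},{"ax":0,"ay":0,"az":0.163,"dx":-1.46,"dy":-5.0,"dz":0,"gripper":0.5},{"ax":0,"ay":0,"az":0.163,"dx":-0.63,"dy":-5.17,"dz":0,"gripper":0.5},{"ax":0,"ay":0,"az":0.163,"dx":0.2,"dy":-5.2,"dz":0,"gripper":0.5},{"ax":0,"ay":0,"az":0.163,"dx":0,"dy":0,"dz":0,"gripper":0.5},{"ax":0,"ay":0,"az":0.163,"dx":0,"dy":0,"dz":0,"gripper":0.5},{"ax":0,"ay":0,"az":0.163,"dx":0,"dy":0,"dz":0,"gripper":0.5},{"ax":0,"ay":0,"az":0,"dx":0,"dy":0,"dz":0,"gripper":0.5},{"ax":0,"ay":0,"az":0,"dx":0,"dy":0,"dz":0,"gripper":0.5}]' 40
python3 - <<'E'
from h import *
to(.436,-.099,.075,-10)
C=cal('wrist');p,d=ctrl.capture('wrist');p2,d2=ctrl.capture('top')
a=p[:,:,::-1];b=cv2.resize(p2[135:275,370:500,::-1],(372,400),interpolation=cv2.INTER_CUBIC)
cv2.imwrite('pics/w2.png',cv2.resize(np.hstack([a,b]),None,fx=.78,fy=.78));np.savez('w2.npz',p=p,d=d)
P=withdepth(C,[(u,v) for v in range(400) for u in range(640)],d).reshape(400,640,3)
m=(P[...,2]>.09)&(P[...,2]<.115)&(abs(P[...,0]-.44)<.04)&(abs(P[...,1]+.10)<.05)
W=P[m];print(len(W),W.mean(0) if len(W) else 0,cv2.minEnclosingCircle(W[:,:2].astype(np.float32)) if len(W) else 0)
if len(W): print(np.argwhere(m).mean(0))
E
```

```text
clock: 7.28
ee_pos: [0.4906, -0.0165, 0.2113]
tcp_rot: [3.13, -0.268, 0.0]
force: [-0.5, -0.4, 0.4]
gripper_width: 0.0684
finger_force: 0.0
t 7.275 pos [ 0.49060716 -0.01654089  0.21126459] yaw -9.797209784008409 F [-0.52112572 -0.36116658  0.41327343] w 0.06835853649014773 ff 0.0
tool cm [-3.98205192  9.05494695 13.62519898]
az 0.003539356959883722
263 [ 0.43928352 -0.10294233  0.10124223] ((0.43670180439949036, -0.10279037803411484), 0.009266004897654057)
[230.01901141 420.28136882]
```

View pics/w2.png

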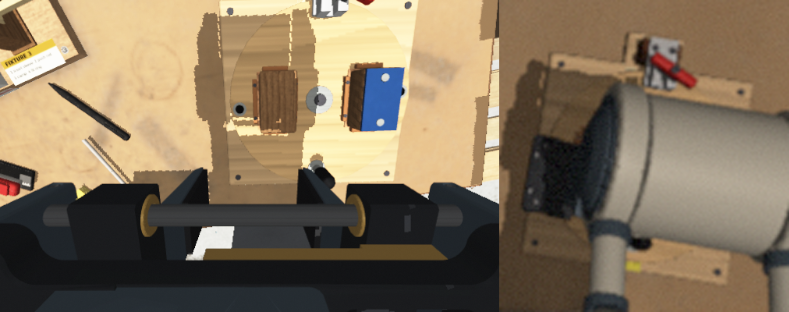

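```bash
python3 -m pendant '[{"ax":0,"ay":0,"az":0,"dx":-1.9,"dy":4.7,"dz":0,"gripper":0.5},{"ax":0,"ay":0,"az":0,"dx":-1.95,"dy":4.7,"dz":0,"gripper":0.5},{"ax":0,"ay":0,"az":0,"dx":0,"dy":0,"dz":4,"gripper":0.3},{"ax":0,"ay":0,"az":0,"dx":0,"dy":0,"dz":5,"gripper":0.2},{"ax":0,"ay":0,"az":0,"dx":0,"dy":0,"dz":4.6,"gripper":0},{"ax":0,"ay":0,"az":0,"dx":0,"dy":0,"dz":0,"gripper":-0.4},{"ax":0,"ay":0,"az":0,"dx":0,"dy":0,"dz":0,"gripper":-0.43},{"ax":0,"ay":0,"az":0,"dx":0,"dy":0,"dz":0,"gripper":-0.43}]' 10
python3 - <<'E'
from h import *
to(.4367,-.1028,.075,-9)
z=np.load('w2.npz')
E
```

```text
clock: 8.38
ee_pos: [0.4374, -0.1027, 0.0768]
tcp_rot: [3.129, -0.273, 0.004]
force: [-0.9, -0.0, 0.0]
gripper_width: 0.0259
finger_force: 0.0
t 8.375 pos [ 0.43737979 -0.10271683  0.07677372] yaw -9.986525843496263 F [-0.86387762 -0.03487992  0.01902159] w 0.025938506425553315 ff 0.0
tool cm [-0.0660192   0.01988201  0.17719229]
az -0.017218124125024083
```

```bash
python3 -m pendant '[{"ax":0,"ay":0,"az":-0.02,"dx":0,"dy":0,"dz":0,"gripper":-0.43},{"ax":0,"ay":0,"az":-0.1,"dx":0.05,"dy":1,"dz":0,"gripper":-0.43},{"ax":0,"ay":0,"az":-0.1,"dx":0.05,"dy":1,"dz":0,"gripper":-0.43},{"ax":0,"ay":0,"az":-0.1,"dx":0.05,"dy":1,"dz":0,"gripper":-0.43},{"ax":0,"ay":0,"az":-0.1,"dx":0.05,"dy":1,"dz":0,"gripper":-0.43},{"ax":0,"ay":0,"az":0,"dx":0,"dy":0,"dz":0,"gripper":-0.43}]' 10
python3 -c "
from h import *
to(.534,-.118,.075)"
```

```text
clock: 9.12
ee_pos: [0.4385, -0.1427, 0.0757]
tcp_rot: [3.117, 0.383, 0.002]
force: [-0.4, 0.7, -0.1]
gripper_width: 0.0262
finger_force: 0.0
t 9.125 pos [ 0.43852809 -0.14267131  0.07567166] yaw 14.023262624507563 F [-0.40417905  0.7056881  -0.12481959] w 0.026196188961904687 ff 0.0
tool cm [ 9.86041392 -0.08023324  0.07687668]
```

```bash
python3 -m pendant '[{"ax":0,"ay":0,"az":-0.1,"dx":0.05,"dy":1,"dz":0,"gripper":-0.43},{"ax":0,"ay":0,"az":-0.1,"dx":0.05,"dy":1,"dz":0,"gripper":-0.43},{"ax":0,"ay":0,"az":-0.1,"dx":0.05,"dy":1,"dz":0,"gripper":-0.43},{"ax":0,"ay":0,"az":-0.1,"dx":0.05,"dy":1,"dz":0,"gripper":-0.43},{"ax":0,"ay":0,"az":-0.1,"dx":0.05,"dy":1,"dz":0,"gripper":-0.43},{"ax":0,"ay":0,"az":-0.1,"dx":0.05,"dy":1,"dz":0,"gripper":-0.43},{"ax":0,"ay":0,"az":-0.1,"dx":0.05,"dy":1,"dz":0,"gripper":-0.43},{"ax":0,"ay":0,"az":-0.1,"dx":0.05,"dy":1,"dz":0,"gripper":-0.43},{"ax":0,"ay":0,"az":-0.1,"dx":0.05,"dy":1,"dz":0,"gripper":-0.43},{"ax":0,"ay":0,"az":-0.1,"dx":0.05,"dy":1,"dz":0,"gripper":-0.43},{"ax":0,"ay":0,"az":-0.05,"dx":0,"dy":0.5,"dz":0,"gripper":-0.43},{"ax":0,"ay":0,"az":0,"dx":0,"dy":0,"dz":0,"gripper":-0.43}]' 10
python3 -c "
from h import *
to(.534,-.118,.075)"
```

```text
clock: 10.62
ee_pos: [0.5082, -0.214, 0.0754]
tcp_rot: [2.507, 1.893, 0.0]
force: [0.7, 0.5, -0.1]
gripper_width: 0.0259
finger_force: 0.0
t 10.625 pos [ 0.5081971  -0.21400441  0.07536652] yaw 74.11556699806695 F [ 0.65393173  0.48818154 -0.07943758] w 0.025861737482642616 ff 0.0
tool cm [ 9.94007741 -0.14587112  0.03579684]
```

```bash
python3 -m pendant '[{"ax":0,"ay":0,"az":0,"dx":0,"dy":-0.15,"dz":0,"gripper":0},{"ax":0,"ay":0,"az":0,"dx":0,"dy":0.15,"dz":0,"gripper":0},{"ax":0,"ay":0,"az":0,"dx":0,"dy":0,"dz":-4,"gripper":0},{"ax":0,"ay":0,"az":0,"dx":0,"dy":0,"dz":-5,"gripper":0},{"ax":0,"ay":0,"az":0,"dx":0,"dy":0,"dz":-4.5,"gripper":0},{"ax":0,"ay":0,"az":0,"dx":3.8,"dy":3.7,"dz":0,"gripper":0},{"ax":0,"ay":0,"az":0,"dx":3.8,"dy":3.7,"dz":0,"gripper":0},{"ax":0,"ay":0,"az":0.165,"dx":3.9,"dy":3.6,"dz":0,"gripper":0.2},{"ax":0,"ay":0,"az":0.165,"dx":0,"dy":0,"dz":0,"gripper":0.2},{"ax":0,"ay":0,"az":0,"dx":0,"dy":0,"dz":0,"gripper":0.2},{"ax":0,"ay":0,"az":0,"dx":0,"dy":0,"dz":0,"gripper":0.2}]' 40
python3 - <<'E'
from h import *
to(.6458,-.1332,.110,55.2)
C=cal('wrist');p,d=ctrl.capture('wrist');cv2.imwrite('pics/w3.png',p[:,:,::-1])
hsv=cv2.cvtColor(p,cv2.COLOR_RGB2HSV)
m=(((hsv[:,:,0]<8)|(hsv[:,:,0]>172))&(hsv[:,:,1]>130)&(hsv[:,:,2]>60)).astype(np.uint8)
n,l,s,c=cv2.connectedComponentsWithStats(m);i=1+np.argmax(s[1:,4]);q=np.argwhere(l==i)[:,::-1]
W=withdepth(C,q,d);W=W[d[q[:,1],q[:,0]]>0]
T=W[abs(W[:,2]-np.percentile(W[:,2],90))<.004]
print(s[i],cv2.minAreaRect(T[:,:2].astype(np.float32)),T.mean(0))
E
```

```text
clock: 12.0
ee_pos: [0.6446, -0.1339, 0.2102]
tcp_rot: [-2.78, -1.462, 0.0]
force: [0.7, -1.2, 0.2]
gripper_width: 0.0547
finger_force: 0.0
t 12.0 pos [ 0.64459022 -0.1339311   0.21015588] yaw 55.475719952497045 F [ 0.67985657 -1.17475364  0.20987659] w 0.054655040199550996 ff 0.0
tool cm [ 0.13046043  0.06091524 10.01555033]
az 0.00481222098451574
[317 166  16  70 970] ((0.6452157497406006, -0.1326008439064026), (0.06081259995698929, 0.013280198909342289), 55.09963607788086) [ 0.64582606 -0.1311192   0.12890182]
```

View pics/w3.png

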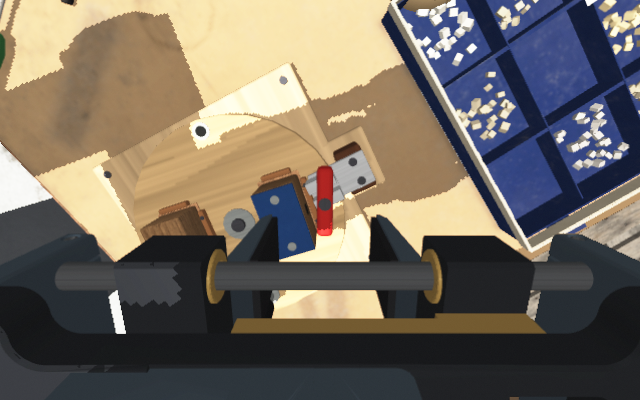

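```bash
python3 -m pendant '[{"ax":0,"ay":0,"az":0.005,"dx":0.13,"dy":0,"dz":4,"gripper":0.2},{"ax":0,"ay":0,"az":0,"dx":0,"dy":0,"dz":4,"gripper":0},{"ax":0,"ay":0,"az":0,"dx":0,"dy":0,"dz":1.8,"gripper":-0.4},{"ax":0,"ay":0,"az":0,"dx":0,"dy":0,"dz":0,"gripper":-1},{"ax":0,"ay":0,"az":0,"dx":0,"dy":0,"dz":0,"gripper":-1},{"ax":0,"ay":0,"az":0,"dx":0,"dy":0,"dz":0,"gripper":-1},{"ax":0,"ay":0,"az":0,"dx":0,"dy":0,"dz":0,"gripper":-1},{"ax":0,"ay":0,"az":0,"dx":0,"dy":0,"dz":0,"gripper":-1},{"ax":0,"ay":0,"az":0,"dx":0,"dy":0,"dz":0,"gripper":-1}]' 40
```

```text
clock: 13.18
ee_pos: [0.6465, -0.1326, 0.1137]
tcp_rot: [2.785, 1.451, 0.002]
force: [-1.5, 2.5, 7.6]
gripper_width: 0.0135
finger_force: 40.0
```

```bash
python3 -m pendant '[{"ax":0,"ay":0,"az":0,"dx":0,"dy":0,"dz":-0.25,"gripper":-1},{"ax":0,"ay":0,"az":0.1,"dx":0,"dy":0,"dz":0,"gripper":-1},{"ax":0,"ay":0,"az":0.16,"dx":0,"dy":0,"dz":0,"gripper":-1},{"ax":0,"ay":0,"az":0.16,"dx":0,"dy":0,"dz":0,"gripper":-1},{"ax":0,"ay":0,"az":0.16,"dx":0,"dy":0,"dz":0,"gripper":-1},{"ax":0,"ay":0,"az":0.16,"dx":0,"dy":0,"dz":0,"gripper":-1},{"ax":0,"ay":0,"az":0.16,"dx":0,"dy":0,"dz":0,"gripper":-1},{"ax":0,"ay":0,"az":0.12,"dx":0,"dy":0,"dz":0,"gripper":-1},{"ax":0,"ay":0,"az":0.08,"dx":0,"dy":0,"dz":0,"gripper":-1},{"ax":0,"ay":0,"az":0,"dx":0,"dy":0,"dz":0,"gripper":-1},{"ax":0,"ay":0,"az":0,"dx":0,"dy":0,"dz":0,"gripper":-1}]' 40; python3 -c "
from h import *
to(.6445,-.133,.2,-8);print(ctrl.observe()['torque'])"
```

```text
clock: 14.55
ee_pos: [0.6467, -0.1338, 0.1148]
tcp_rot: [3.132, -0.219, 0.003]
force: [6.3, -8.4, -10.6]
gripper_width: 0.0138
finger_force: 40.0
t 14.55 pos [ 0.64674754 -0.13379759  0.11483246] yaw -8.008894329157116 F [  6.33644889  -8.42333732 -10.61343657] w 0.013837087965243118 ff 40.002397298812866
tool cm [-0.21580011 -0.0330577  -8.51729462]
az -0.0001552353285477979
[-1.67126731 -1.07432212  0.00561406]
```

```bash
python3 -m pendant '[{"ax":0,"ay":0,"az":0,"dx":0,"dy":0,"dz":0.25,"gripper":-1},{"ax":0,"ay":0,"az":0,"dx":0,"dy":0,"dz":0.2,"gripper":-1},{"ax":0,"ay":0,"az":0,"dx":0,"dy":0,"dz":0,"gripper":-1}]' 40; python3 -m pendant '[{"ax":0,"ay":0,"az":0,"dx":0,"dy":0,"dz":0,"gripper":0},{"ax":0,"ay":0,"az":0,"dx":0,"dy":0,"dz":0,"gripper":0},{"ax":0,"ay":0,"az":0,"dx":0,"dy":0,"dz":0,"gripper":0},{"ax":0,"ay":0,"az":0,"dx":0,"dy":0,"dz":-5,"gripper":0.2},{"ax":0,"ay":0,"az":0,"dx":0,"dy":0,"dz":-5,"gripper":0.2},{"ax":0,"ay":0,"az":0,"dx":0,"dy":0,"dz":0,"gripper":0.2},{"ax":0,"ay":0,"az":0,"dx":0,"dy":0,"dz":0,"gripper":0.2}]' 40
cat > tee.py <<'E'
from h import *
C=cal('wrist');p,d=ctrl.capture('wrist')
hsv=cv2.cvtColor(p,cv2.COLOR_RGB2HSV)
m=(((hsv[:,:,0]<8)|(hsv[:,:,0]>172))&(hsv[:,:,1]>130)&(hsv[:,:,2]>60)).astype(np.uint8)
n,l,s,c=cv2.connectedComponentsWithStats(m);i=1+np.argmax(s[1:,4]);q=np.argwhere(l==i)[:,::-1]
W=withdepth(C,q,d);W=W[d[q[:,1],q[:,0]]>0]
T=W[abs(W[:,2]-np.percentile(W[:,2],90))<.004]
print('tee top',s[i],cv2.minAreaRect(T[:,:2].astype(np.float32)),T.mean(0))
E
python3 tee.py; python3 -c "
from h import *
to(.509,-.2145,.2,74)"
```

```text
clock: 14.92
ee_pos: [0.6469, -0.1339, 0.1109]
tcp_rot: [3.132, -0.219, 0.004]
force: [3.6, -6.5, -4.2]
gripper_width: 0.0134
finger_force: 40.0
clock: 15.8
ee_pos: [0.6455, -0.1324, 0.2098]
tcp_rot: [-3.134, 0.219, 0.001]
force: [0.4, -0.6, -1.3]
gripper_width: 0.0548
finger_force: 0.0
tee top [318 166  16  70 934] ((0.6457259058952332, -0.1333790272474289), (0.013436613604426384, 0.06054190918803215), 81.66790771484375) [ 0.64671545 -0.13345823  0.12607972]
t 15.85 pos [ 0.6452274  -0.13226926  0.20908918] yaw -8.004133616234796 F [-0.90203135 -0.36490477 -0.23527948] w 0.05458003456042479 ff 0.0
tool cm [-12.34349764  10.04011066   0.92647628]
az -1.4312421318486612
```

```bash
python3 -m pendant '[{"ax":0,"ay":0,"az":0,"dx":-4.2,"dy":3.3,"dz":0,"gripper":0.2},{"ax":0,"ay":0,"az":0,"dx":-4.2,"dy":3.3,"dz":0,"gripper":0.2},{"ax":0,"ay":0,"az":-0.179,"dx":-4.2,"dy":3.3,"dz":0,"gripper":0.2},{"ax":0,"ay":0,"az":-0.179,"dx":0,"dy":0,"dz":0,"gripper":0.2},{"ax":0,"ay":0,"az":-0.179,"dx":0,"dy":0,"dz":0,"gripper":0.2},{"ax":0,"ay":0,"az":-0.179,"dx":0,"dy":0,"dz":0,"gripper":0.2},{"ax":0,"ay":0,"az":-0.179,"dx":0,"dy":0,"dz":0,"gripper":0.2},{"ax":0,"ay":0,"az":-0.179,"dx":0,"dy":0,"dz":0,"gripper":0.2},{"ax":0,"ay":0,"az":-0.179,"dx":0,"dy":0,"dz":0,"gripper":0.2},{"ax":0,"ay":0,"az":-0.179,"dx":0,"dy":0,"dz":0,"gripper":0.2},{"ax":0,"ay":0,"az":0,"dx":0,"dy":0,"dz":0,"gripper":0.2},{"ax":0,"ay":0,"az":0,"dx":0,"dy":0,"dz":0,"gripper":0.2}]' 10
python3 - <<'E'
from h import *
to(.506,-.213,.075,74)
C=cal('wrist');p,d=ctrl.capture('wrist');cv2.imwrite('pics/w4.png',p[:,:,::-1])
P=withdepth(C,[(u,v) for v in range(400) for u in range(640)],d).reshape(400,640,3)
m=(P[...,2]>.095)&(P[...,2]<.112)&(abs(P[...,0]-.506)<.03)&(abs(P[...,1]+.213)<.03)&(p.max(2)<90)
W=P[m];print(len(W),cv2.minEnclosingCircle(W[:,:2].astype(np.float32)) if len(W) else 0)
E
```

```text
clock: 17.35
ee_pos: [0.507, -0.2128, 0.2095]
tcp_rot: [-2.512, -1.885, 0.001]
force: [-0.1, 1.0, -0.6]
gripper_width: 0.0544
finger_force: 0.0
t 17.35 pos [ 0.50699106 -0.21281964  0.20952582] yaw 73.79217030025687 F [-0.10838434  1.04995605 -0.58092473] w 0.054385214680948396 ff 0.0
tool cm [-0.04848384 -0.07523989 13.4526611 ]
az -0.0036273125439488228
312 ((0.5054793357849121, -0.2123710662126541), 0.009820335544645786)
```

View pics/w4.png

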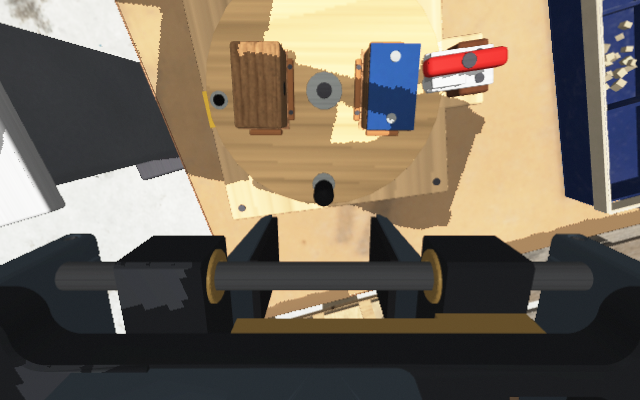

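```bash
python3 -m pendant '[{"ax":0,"ay":0,"az":0,"dx":0,"dy":-0.1,"dz":4.5,"gripper":0.2},{"ax":0,"ay":0,"az":0,"dx":0,"dy":0,"dz":4.5,"gripper":0.2},{"ax":0,"ay":0,"az":0,"dx":0,"dy":0,"dz":4.4,"gripper":0},{"ax":0,"ay":0,"az":0,"dx":0,"dy":0,"dz":0,"gripper":-0.4},{"ax":0,"ay":0,"az":0,"dx":0,"dy":0,"dz":0,"gripper":-0.43},{"ax":0,"ay":0,"az":0,"dx":0,"dy":0,"dz":0,"gripper":-0.43}]' 10
python3 -m pendant '[{"ax":0,"ay":0,"az":-0.015,"dx":0,"dy":0.15,"dz":0,"gripper":-0.43},{"ax":0,"ay":0,"az":-0.015,"dx":0,"dy":0.15,"dz":0,"gripper":-0.43},{"ax":0,"ay":0,"az":-0.015,"dx":0,"dy":0.15,"dz":0,"gripper":-0.43},{"ax":0,"ay":0,"az":-0.015,"dx":0,"dy":0.15,"dz":0,"gripper":-0.43},{"ax":0,"ay":0,"az":0,"dx":0,"dy":0,"dz":0,"gripper":-0.43}]'
```

```text
clock: 18.15
ee_pos: [0.5073, -0.2133, 0.0779]
tcp_rot: [2.507, 1.889, 0.002]
force: [0.7, -0.7, 0.8]
gripper_width: 0.0261
finger_force: 0.0
clock: 18.77
ee_pos: [0.5123, -0.2143, 0.0761]
tcp_rot: [2.45, 1.966, 0.0]
force: [0.0, 0.6, 0.1]
gripper_width: 0.0262
finger_force: 0.5
```

```bash
python3 -m pendant '[{"ax":0,"ay":0,"az":-0.015,"dx":0,"dy":0.15,"dz":0,"gripper":-0.43},{"ax":0,"ay":0,"az":-0.01,"dx":0,"dy":0.1,"dz":0,"gripper":-0.43},{"ax":0,"ay":0,"az":0,"dx":0,"dy":0,"dz":0,"gripper":-0.43}]'
```

```text
clock: 19.15
ee_pos: [0.515, -0.2149, 0.0762]
tcp_rot: [2.425, 1.996, 0.001]
force: [0.7, 0.6, 0.6]
gripper_width: 0.0259
finger_force: 0.0
```

```bash
python3 -m pendant '[{"ax":0,"ay":0,"az":-0.015,"dx":0,"dy":0.15,"dz":0,"gripper":-0.43},{"ax":0,"ay":0,"az":-0.01,"dx":0,"dy":0.1,"dz":0,"gripper":-0.43},{"ax":0,"ay":0,"az":0,"dx":0,"dy":0,"dz":0,"gripper":-0.43}]'; python3 tee.py
```

```text
clock: 19.52
ee_pos: [0.5171, -0.2153, 0.0761]
tcp_rot: [2.4, 2.027, 0.0]
force: [0.4, -0.5, 0.2]
gripper_width: 0.0257
finger_force: 0.0
tee top [ 513   22  127   45 4249] ((0.6355374455451965, -0.13225144147872925), (0.013921539299190044, 0.044892363250255585), 81.80606079101562) [ 0.63073638 -0.13203425  0.11601865]
```

```bash
python3 -m pendant '[{"ax":0,"ay":0,"az":0,"dx":0.02,"dy":0.15,"dz":0,"gripper":-0.43},{"ax":0,"ay":0,"az":0,"dx":0.02,"dy":0.1,"dz":0,"gripper":-0.43},{"ax":0,"ay":0,"az":0,"dx":0,"dy":0,"dz":0,"gripper":-0.43}]'; python3 -m pendant '[{"ax":0,"ay":0,"az":0,"dx":0.02,"dy":0.1,"dz":0,"gripper":-0.43},{"ax":0,"ay":0,"az":0,"dx":0,"dy":0,"dz":0,"gripper":-0.43}]'
```

```text
clock: 19.95
ee_pos: [0.518, -0.2152, 0.0759]
tcp_rot: [-2.399, -2.025, 0.003]
force: [-10.1, -3.1, 4.7]
gripper_width: 0.0258
finger_force: 4.7
clock: 20.2
ee_pos: [0.5182, -0.2151, 0.0758]
tcp_rot: [-2.398, -2.025, 0.005]
force: [-13.9, -5.7, 7.4]
gripper_width: 0.0261
finger_force: 7.0
```

```bash
python3 -m pendant '[{"ax":0,"ay":0,"az":0,"dx":0,"dy":-0.4,"dz":0,"gripper":-0.3},{"ax":0,"ay":0,"az":0,"dx":0,"dy":-0.2,"dz":0,"gripper":0},{"ax":0,"ay":0,"az":0,"dx":0,"dy":0,"dz":0,"gripper":0.1},{"ax":0,"ay":0,"az":0,"dx":0,"dy":0,"dz":-4,"gripper":0.1},{"ax":0,"ay":0,"az":0,"dx":0,"dy":0,"dz":-5,"gripper":0.1},{"ax":0,"ay":0,"az":0,"dx":0,"dy":0,"dz":-5,"gripper":0.1},{"ax":0,"ay":0,"az":0,"dx":0,"dy":0,"dz":0,"gripper":0.1},{"ax":0,"ay":0,"az":0,"dx":0,"dy":0,"dz":0,"gripper":0.1}]' 10; python3 tee.py; python3 -c "
from h import *
p,d=ctrl.capture('wrist');cv2.imwrite('pics/w5.png',p[:,:,::-1])"
```

```text
clock: 21.2
ee_pos: [0.5145, -0.2141, 0.2158]
tcp_rot: [-2.4, -2.026, 0.0]
force: [-0.4, -0.3, -0.0]
gripper_width: 0.05
finger_force: 0.0
tee top [ 421   72   79   21 1185] ((0.6435055136680603, -0.13324390351772308), (0.013638908974826336, 0.06102122738957405), 82.18118286132812) [ 0.64288754 -0.13336465  0.11605774]
```

View pics/w5.png

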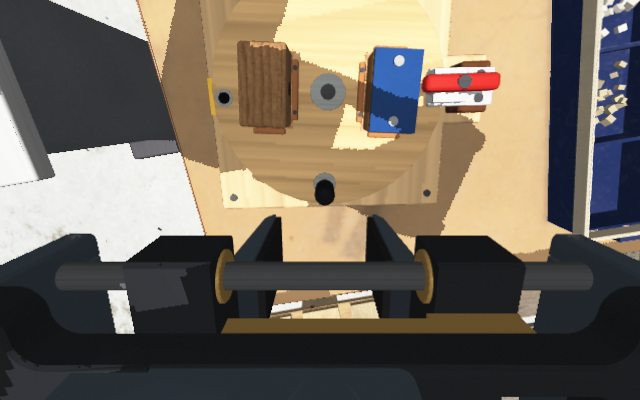

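The picture shows the bare block at (265,85) by the yellow mark. The T-handle is home at (461,81), with its top at 116 mm as at the start, and both blocks are seated. I'm handing in.

```bash
python3 -c "
from rig import ctrl
print(ctrl.hand_in())"
```

```text
the job is handed in; nothing more can be done
None
```

The bare block is at the front work position with the table locked: the plunger is home (T-handle back at its starting height) and the post stops dead when pushed. I handed the job in at about 21 s.

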